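# Stopper a bottle in the leaning corking stand

## Task

The bottle in the leaning corking stand still needs its stopper driven home. Draw the yellow-knobbed locking pin out of the stand and lay it in the notches of the blue pin rest and let go of it; then take the mallet and knock the red plunger cap down with a brisk, square blow along the leaning plunger, until the stopper is fully in. Finally stand the mallet on its head on the black mat as it stood; never push the plunger or stopper with the gripper itself, and leave the two other bottles and the jar where they are.

Things in the scene. Friction and masses are not known exactly. Their poses are not given: they have to be found in the camera images.
- stand: Fixed corking stand: blue base 200 x 120 x 12 mm (x -90 to +110, y -60 to +60), grey columns (to 46 mm either side in y), blue bridge and, over it, two steel cheeks with the pin's bore. Holds a small amber bottle leaning 30 degrees from vertical towards the stand's -x. Origin: on the table, under the frame; y is level, the way the pin is drawn.
- strike_cap (a point): Centre of the top face of the red plunger cap (44 mm across, 14 mm thick), about 260 mm above the table with the plunger up. Its z is the plunger's axis, pointing up and out, leaning 30 degrees from vertical towards the stand's -x; its y is the stand's y. It moves with the plunger.
- plunger (a joint): Travel of the plunger along its axis, m: 0 up, 0.028 hard stop. The spring gives 3.5 N at the top and 6.3 N at full travel and brings it back up by itself. While the pin is in the bore it lets the plunger down only some 2 mm. A brisk blow drives it at over 0.04 m/s.
- stopper (a joint): How far the black-topped stopper has gone into the bottle, m: 0 to 0.006 at the start (standing proud), 0.024 fully home (hard stop). The plunger's rod meets it 3 mm later than its own reading (fully home is at 0.027 of the plunger); it resists with 4 N and stays where it is pushed.
- bore (a point): Middle of the bore's mouth, on the +y cheek of the stand, 44 mm from the plunger's axis; the bore runs level along the stand's y, 13 mm square, 76 mm long in all (two cheeks with the plunger between). Axes as the stand.
- pin: Loose locking pin, 90 g: yellow knob 28 mm thick and long; steel shaft 10 mm thick along the pin's -y, from 14 to 116 mm from the origin (the knob's centre). Roll about y means nothing. At the start the knob's centre is 80 mm from the plunger's axis, 36 mm outside the bore's mouth, 0.21 m up; draw it 82 mm along the stand's +y to free it.
- pin_mid (a point): Middle of the pin's shaft, 65 mm from the knob's centre along the pin's -y.
- rest: Fixed pin rest: blue foot 60 (x) x 72 (y) x 8 mm and two steel uprights 56 mm apart along its y, each with an open V notch at the top (45-degree flanks, mouth 37 mm wide, top 71 mm above the table). Origin: underside centre. A parked pin lies level along the rest's y (either way round).
- notch (a point): Where the middle of the parked pin's shaft belongs: 60 mm above the table, midway between the two V notches. Axes as the rest.
- mat: Black rubber mat 150 x 150 x 4 mm fixed on the table, the mallet's place. Origin: underside centre.
- mallet: Loose mallet, 0.3 to 0.5 kg: orange head with black rubber faces, 46 mm thick, 80 mm long, standing upright on one face; level wooden handle 22 mm wide, 24 mm high, along the mallet's -x, 20 to 155 mm from the head's axis, 40 mm above the lower face. Origin: centre of the lower face; z up along the head's axis.
- mallet_grip (a point): Good grip point on the handle: on its centre line, 62 mm from the head's axis, 40 mm above the lower face. Axes as the mallet.
- bottle_red: Loose full red bottle, 58 mm thick, 190 mm tall, origin at its underside centre. Leave it alone.
- bottle_green: Loose full green bottle, 58 mm thick, 190 mm tall, origin at its underside centre. Leave it alone.
- jar: Loose amber jar, 68 mm thick, 75 mm tall, origin at its underside centre. Leave it alone.
Things that resemble listed ones, but are neither listed nor needed, are in the scene too. There is more than one size of the mat; the one meant has the size given above.

How it is judged:
By the outcome, as a careful person would: the job done as asked, in the order asked, and still so for the second after the job is handed in, with the robot touching nothing.
It also fails if it takes over 61 s, if anything falls off the work surface, if the arm or the gripper's body presses on something with over 40 N, if the wrist force passes 120 N, or if a joint passes its speed limit or range.

## Robot

A 6-joint arm with a two-finger parallel gripper is mounted at the origin on the work surface. World frame = base frame: x ahead of the robot, y to its left, z up, the work surface at z = 0. Lengths are in m, angles in rad, forces in N, time in s.
With the tool pointing down it reaches from about 0.3 to 0.775 m from the base axis. Payload 14.6 kg.
Tool frame: the origin (TCP) lies at the very end of the fingers, on their centre line; the grasp point (between the pads) lies 19 mm behind it; z points along the fingers, y is the line along which they close (so a half turn about z gives the same grasp; the last joint's range is limited). The gripper opens to 94 mm and grips with 3 to 60 N. Pads are 16 mm wide; open, the fingers measure 119 mm over their backs; the gripper's body (75 mm by 177 mm) begins 78 mm behind the grasp point.
Start: joints at [-1.209, 0.3, 1.521, -0, 1.321, -0.067], TCP at [0.229, -0.5, 0.172] pointing down, gripper open.
Joint ranges: [-3.03, 3.03], [-0.79, 2.21], [0.23, 2.52], [-1.04, 4.18], [0, 3.07], [-2.55, 2.55]. Speed limits (rad/s): [2.22, 2.22, 2.57, 3.14, 3.14, 3.14].

## Interface

Orientations are given as [roll, pitch, yaw] about the fixed x, y, z axes, in that order (R = Rz(yaw) Ry(pitch) Rx(roll)).
In Python, from station import ctrl gives the robot as it stands. The module is installed in compiled form; this text tells all that it offers.
- The arm moves only by the tool step_arm, never from a script. Its argument "deltas" is a list of rows, each an object with "dp": the shift along the tool's x, y, z scaled (see below), a list of three; "twist": the turn about the tool's z scaled (see below). In form: [{"dp": [tx, ty, tz], "twist": twist}, ...]. A call has 1 to 12 rows; each row shifts and turns the commanded pose from where the row before left it, along the tool's axes as they then stand; what a row does not reach is not made up. The controller multiplies each number of a shift by 0.04 m and each number of a turn by 4 degrees. A row lasts 1/10 s, in which the tool goes at most 50 mm and 8.59 degrees, less where a joint would pass 70% of its speed; a pose out of reach is approached as far as the arm can. A call with a number of a shift or a turn outside -1 to 1 is refused whole. A call with a gripper value outside its range is refused whole. "gripper" is the opening, from -1 (shut) to 1 (fully open), set as the call begins (left out, the last holds). The fingers move at their own pace and stop on an object; "squeeze" is the grip in N (left out, the last holds). Time passes only in rows, so rows that do not move let the fingers close. It gives the time, the measured TCP pose, the force, the opening and the grip force at its end, in the units of the state.
- ctrl.get_obs(): the state, without advancing time (a new reading comes with each control period).
- ctrl.camera(name): name is "scene" or "top" or "wrist"; returns (picture, depth): 480x640x3 uint8, red, green, blue; 480x640 float32, m along the optical axis (not along the pixel's ray), 0 where there is no reading.
- ctrl.get_calibration(name): a dict with "fx", "fy", "cx", "cy" (pixels), "world_to_cam" (4x4, takes a point from world to camera coordinates); the wrist camera has in their place "hand_eye" (4x4, takes a point from camera to tool coordinates, whose origin is the TCP and whose axes are the flange's). Camera axes: x right, y down, z forward; pixel columns grow to the right and rows downward; lengths in m; the calibration is good to about 2 mm. A picture is of the moment at which its call begins: read the wrist's pose just before it. get_calibration takes no time and is no camera call.
- ctrl.hand_in(): hands the job in; it is judged then, once.
Trained networks look in the newest picture that a camera, given by its name, has taken for a name from the list of things; names that differ only in an ending like _2 or _b are one class to them, and where a whole thing is asked for, a point or a joint stands for the part that bears it (a point fixed in the world has none). Each returns a list of dicts, best first, with "conf" (0 to 1); they miss things now and then, are a little off and sometimes report something else, mostly with a low value. They report only what shows in the picture. A call takes as long as a camera call. They do not tell look-alikes from the thing itself.
- ctrl.spot_in(camera, label): "rect" ([left, top, right, bottom] as shares, 0 to 1, of the picture: columns of its width, rows of its height, round what is visible of it).
- ctrl.cut_out(camera, label): "pixels" (480x640 bool, what is visible of it) and "rect" ([left, top, right, bottom] as shares, 0 to 1, of the picture: columns of its width, rows of its height, round what is visible of it).
The state is a dict: "time_s": time; "qpos": joint angles; "joint_vel": joint speeds; "tau": joint torques, N m; "ee_pos": TCP position; "eef_rot": TCP orientation; "force": force on the tool from outside, world axes, zero at the start; "moment": the same for the moment, N m; "grip_width": finger opening in m; "grip_force": force on a finger pad.
Only numpy, scipy, OpenCV 4.12 (cv2) and the standard library are available. Lean on these libraries where they do the work, as an engineer would, in place of code of your own. Each camera call takes 0.05 s, during which the arm holds its last target. There are 200 camera calls.

## Working session

There is one attempt and no reset: what is moved stays moved. The work goes in short steps, Python scripts to look and compute and a tool call to move; the robot and the scene stay as the last step left them, time stands still between calls to the robot, and variables do not carry over. Pictures are saved under pics/ and viewed, at most 10 in all, crops included, and the job is handed in when it is done.

Besides the shell and the picture viewer there is one more tool, called after "Call:" as name([rows], argument=value, ...), one row to a line, values as JSON. step_arm: Moves the arm, as the interface text tells. Its arguments: {"type":"object","properties":{"deltas":{"type":"array"},"gripper":{"type":"number"},"squeeze":{"type":"number"}},"required":["deltas"]}

```bash
mkdir -p pics; cat > h.py <<'E'
import numpy as np, cv2
from station import ctrl
from scipy.spatial.transform import Rotation as Ro
def cam(n):
    o=ctrl.get_obs(); im,d=ctrl.camera(n); c=ctrl.get_calibration(n)
    if n=='wrist':
        T=np.eye(4);T[:3,:3]=Ro.from_euler('xyz',o['eef_rot']).as_matrix();T[:3,3]=o['ee_pos']
        M=T@np.array(c['hand_eye'])
    else: M=np.linalg.inv(np.array(c['world_to_cam']))
    return im,d,c,M
def cloud(d,c,M):
    v,u=np.mgrid[:480,:640]
    P=np.stack([(u-c['cx'])*d/c['fx'],(v-c['cy'])*d/c['fy'],d],-1)
    W=P@M[:3,:3].T+M[:3,3]; W[d<=0]=np.nan; return W
def save(n,im): cv2.imwrite('pics/'+n,im[...,::-1])
E
python3 - <<'E'
from h import *
print(ctrl.get_obs())
ims=[]
for n in['scene','top']:
    im,d,c,M=cam(n); W=cloud(d,c,M); np.savez(n+'.npz',im=im,d=d,W=W,M=M); save(n+'0.png',im)
    print(n,M.round(3).tolist(),c['fx'])
    for l in['stand','strike_cap','pin','rest','mat','mallet','bottle_red','bottle_green','jar']:
        for r in ctrl.cut_out(n,l)[:4]:
            m=r['pixels']; P=W[m]; P=P[~np.isnan(P[:,0])]
            ys,xs=np.where(m)
            print(l,round(r['conf'],2),'px',int(xs.mean()),int(ys.mean()),'med',np.median(P,0).round(3),'lo',np.percentile(P,2,axis=0).round(3),'hi',np.percentile(P,98,axis=0).round(3))
E
```

```text
{'time_s': 0.0, 'qpos': array([-1.20855249e+00,  3.00454211e-01,  1.52159691e+00, -2.68198363e-06,
        1.32067172e+00, -6.65978659e-02]), 'joint_vel': array([-0.00145203,  0.00121754, -0.00107057, -0.00024609, -0.00243502,
        0.00105626]), 'tau': array([ 2.11798630e-05, -5.31806839e+01, -3.52738559e+01,  7.08671822e-02,
        2.43711344e-02, -1.22061506e-04]), 'ee_pos': array([ 0.22859094, -0.49991654,  0.17138891]), 'eef_rot': array([-3.14046480e+00, -7.26206332e-05,  4.28842325e-01]), 'force': array([ 0.49503071,  0.77930173, -0.46346024]), 'moment': array([0.01083406, 0.03579042, 0.0036788 ]), 'grip_force': 0.0, 'grip_width': 0.09401110856944572}
scene [[-0.663, 0.599, -0.448, 0.942], [0.748, 0.545, -0.379, 0.288], [0.017, -0.587, -0.81, 0.967], [0.0, 0.0, 0.0, 1.0]] 530.9863055604727
stand 0.79 px 319 305 med [ 0.561 -0.009  0.09 ] lo [ 0.476 -0.077  0.008] hi [0.661 0.038 0.264]
strike_cap 0.78 px 345 243 med [ 0.507 -0.011  0.246] lo [ 0.437 -0.053  0.125] hi [0.534 0.008 0.271]
strike_cap 0.71 px 371 366 med [0.561 0.115 0.01 ] lo [0.53  0.082 0.004] hi [0.588 0.152
[... 1700 characters left out ...]
mat 0.79 px 406 346 med [ 0.241 -0.303  0.004] lo [ 0.142 -0.4   -0.003] hi [ 0.341 -0.206  0.011]
mat 0.6 px 425 222 med [ 0.553 -0.342  0.003] lo [ 0.477 -0.422 -0.005] hi [ 0.618 -0.279  0.01 ]
mallet 0.6 px 437 235 med [ 0.521 -0.362  0.056] lo [ 0.438 -0.434  0.002] hi [ 0.571 -0.313  0.087]
bottle_red 0.77 px 239 150 med [0.696 0.11  0.124] lo [0.679 0.09  0.011] hi [0.726 0.142 0.193]
bottle_green 0.56 px 343 175 med [ 0.641 -0.134  0.125] lo [ 0.624 -0.16   0.013] hi [ 0.67  -0.108  0.192]
bottle_green 0.47 px 426 222 med [ 0.551 -0.344  0.003] lo [ 0.476 -0.423 -0.004] hi [ 0.619 -0.279  0.01 ]
jar 0.87 px 271 288 med [0.375 0.031 0.073] lo [0.345 0.003 0.036] hi [0.404 0.06  0.08 ]
```

View pics/scene0.png

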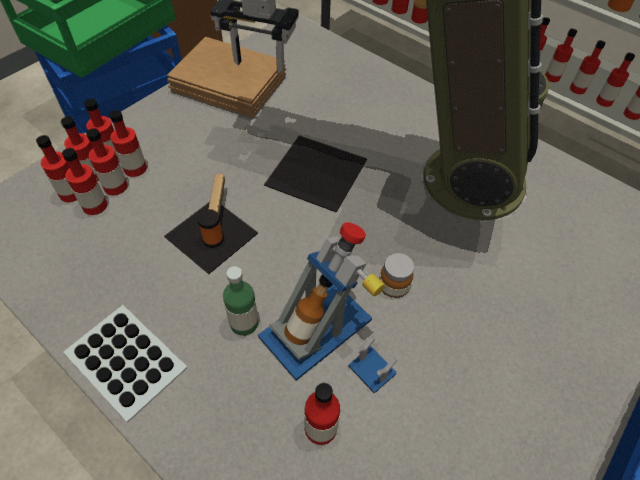

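View pics/top0.png

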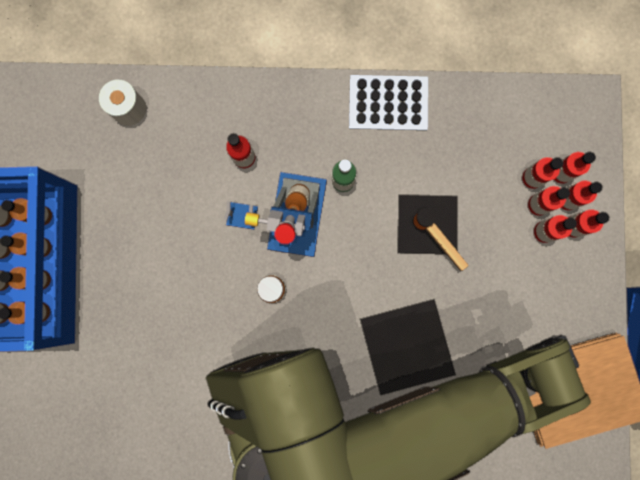

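```bash
python3 - <<'E'
from h import *
for n in['scene','top']:
    f=np.load(n+'.npz'); im,W=f['im'],f['W']; hsv=cv2.cvtColor(im,cv2.COLOR_RGB2HSV); H,S,V=[hsv[...,i].astype(int) for i in range(3)]
    X,Y,Z=[W[...,i] for i in range(3)]
    def box(x0,x1,y0,y1,z0,z1): return (X>x0)&(X<x1)&(Y>y0)&(Y<y1)&(Z>z0)&(Z<z1)
    def rect(name,m):
        P=W[m]; r=cv2.minAreaRect(P[:,:2].astype(np.float32)); print(n,name,len(P),'c',np.round(r[0],4),'sz',np.round(r[1],3),'ang',round(r[2],1),'z med/lo/hi',np.percentile(P[:,2],[50,3,97]).round(4),'mean',P.mean(0).round(4)); return P
    blue=(H>95)&(H<130)&(S>120)
    rect('base',blue&box(.44,.7,-.1,.06,.005,.02))
    rect('bridge',blue&box(.44,.7,-.1,.06,.08,.25))
    rect('restfoot',blue&box(.5,.62,.06,.18,.002,.016))
    rect('restup',~blue&box(.5,.62,.06,.18,.03,.075))
    rect('uprightA',~blue&box(.5,.62,.06,.118,.03,.075)); rect('uprightB',~blue&box(.5,.62,.118,.18,.03,.075))
    rect('knob',(H>20)&(H<35)&(S>150)&(V>90)&box(.48,.57,.02,.12,.18,.24))
    red=((H<8)|(H>172))&(S>150)&(V>80)
    P=rect('cap',red&box(.44,.56,-.06,.04,.2,.3))
    c=P.mean(0);u,s,vt=np.linalg.svd(P-c); print(' normal',vt[2].round(3))
    b=(V<60)
    rect('mat',b&box(.44,.66,-.44,-.24,-.006,.012))
    P=rect('handle',(H>8)&(H<25)&(V>120)&box(.4,.6,-.46,-.3,.03,.065))
    c=P.mean(0);u,s,vt=np.linalg.svd((P-c)[:,:2]); print(' hdir',vt[0].round(3))
    rect('headtop',box(.5,.62,-.38,-.28,.07,.1))
E
```

```text
scene base 2351 c [ 0.5664 -0.0207] sz [0.118 0.199] ang 82.0 z med/lo/hi [0.013  0.0089 0.0164] mean [ 0.579  -0.0015  0.0129]
scene bridge 431 c [ 0.5385 -0.0166] sz [0.093 0.036] ang 89.3 z med/lo/hi [0.1922 0.1721 0.1971] mean [ 0.5446 -0.0167  0.1911]
scene restfoot 903 c [0.559  0.1178] sz [0.07 0.06] ang 81.6 z med/lo/hi [0.0093 0.0057 0.0128] mean [0.5621 0.1164 0.0093]
scene restup 294 c [0.5586 0.1166] sz [0.065 0.044] ang 82.1 z med/lo/hi [0.0627 0.0336 0.073 ] mean [0.5578 0.1172 0.06  ]
scene uprightA 148 c [0.5548 0.089 ] sz [0.009 0.044] ang 82.1 z med/lo/hi [0.0629 0.0329 0.0724] mean [0.5542 0.0898 0.0594]
scene uprightB 146 c [0.5625 0.1442] sz [0.009 0.044] ang 82.3 z med/lo/hi [0.0625 0.034  0.0735] mean [0.5615 0.1451 0.0605]
scene knob 287 c [0.5241 0.0652] sz [0.027 0.028] ang 83.5 z med/lo/hi [0.2229 0.208  0.2273] mean [0.5273 0.067  0.2209]
scene cap 391 c [ 0.4903 -0.0099] sz [0.042 0.041] ang 13.7 z med/lo/hi [0.2633 0.2531 0.2711] mean [ 0.4944 -0.0083  0.2627]
 normal [-0.306  0.164  0.938]
scene mat 2693 c [ 0.5482 -0.3516] sz [0.153 0.151] ang 89.3 z m
[... 1065 characters left out ...]
0.5622 0.1453 0.0597]
top knob 123 c [0.5221 0.0643] sz [0.026 0.022] ang 80.9 z med/lo/hi [0.2229 0.2167 0.2281] mean [0.5214 0.0642 0.2227]
top cap 318 c [ 0.4879 -0.0114] sz [0.039 0.04 ] ang 46.8 z med/lo/hi [0.2603 0.2488 0.2701] mean [ 0.4878 -0.0114  0.26  ]
 normal [-0.476  0.038  0.879]
top mat 2482 c [ 0.5462 -0.3506] sz [0.146 0.146] ang 89.6 z med/lo/hi [ 0.003  -0.0036  0.0092] mean [ 0.5494 -0.3466  0.0029]
top handle 501 c [ 0.4872 -0.3919] sz [0.131 0.024] ang 39.8 z med/lo/hi [0.0541 0.0478 0.0603] mean [ 0.4867 -0.3916  0.0542]
 hdir [-0.765 -0.645]
top headtop 295 c [ 0.5541 -0.3349] sz [0.044 0.045] ang 1.3 z med/lo/hi [0.0829 0.0756 0.0886] mean [ 0.5544 -0.3344  0.0827]
```

```bash
python3 - <<'E'
import cv2,numpy as np
a=cv2.imread('pics/scene0.png')[215:395,255:435]; b=cv2.imread('pics/top0.png')[180:300,210:330];c=cv2.imread('pics/top0.png')[180:290,385:495]
cv2.imwrite('pics/crop1.png',np.hstack([cv2.resize(x,(400,400),interpolation=3) for x in(a,c)]))
E
```

```text
(no output)
```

View pics/crop1.png

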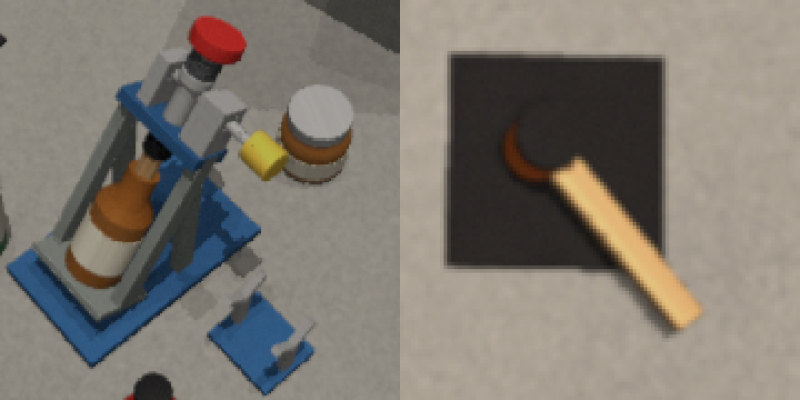

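The scene shows the mallet on the 150 mm mat at scene (211,225); the 200 mm mat at (315,172) is a decoy. The pin knob is at (372,284), the rest at (371,366) and the cap at (350,234). There's only one pin and one mallet on the table; the crop confirms the choices.

Call:
step_arm([
  {"dp":[0.6,-0.4,-0.8],"twist":0},
  {"dp":[0.9,-0.7,-0.29],"twist":0},
  {"dp":[0.9,-0.7,-0.29],"twist":0},
  {"dp":[0.9,-0.7,-0.29],"twist":0},
  {"dp":[0.9,-0.7,-0.29],"twist":0},
  {"dp":[0.9,-0.7,-0.29],"twist":0},
  {"dp":[0.9,-0.7,-0.29],"twist":0},
  {"dp":[0.9,-0.7,-0.29],"twist":0},
  {"dp":[0.9,-0.7,-0.29],"twist":0},
  {"dp":[0.9,-0.7,-0.29],"twist":0},
  {"dp":[0.9,-0.7,-0.29],"twist":0},
  {"dp":[0.9,-0.7,-0.29],"twist":0},
], gripper=0.2)

```text
time_s: 2.2
ee_pos: [0.4764, -0.029, 0.3322]
eef_rot: [3.141, -0.0, 0.429]
force: [1.2, -0.7, 0.1]
grip_width: 0.0563
grip_force: 0.0
```

Call:
step_arm([
  {"dp":[0.9,-0.7,-0.29],"twist":0},
  {"dp":[1,-0.8,0],"twist":-0.35},
  {"dp":[0,0,0],"twist":-1},
  {"dp":[0,0,0],"twist":-1},
  {"dp":[0,0,0],"twist":-1},
  {"dp":[0,0,0],"twist":-1},
  {"dp":[0,0,0],"twist":-1},
  {"dp":[0,0,0],"twist":-1},
  {"dp":[0,0,0],"twist":-1},
  {"dp":[0,0,0],"twist":-1},
  {"dp":[0,0,0],"twist":-1},
  {"dp":[0,0,0],"twist":-1},
])

```text
time_s: 3.4
ee_pos: [0.5195, 0.0542, 0.3432]
eef_rot: [3.142, -0.0, 1.154]
force: [-1.3, 0.0, -0.9]
grip_width: 0.0565
grip_force: 0.0
```

Call:
step_arm([
  {"dp":[0,0,0],"twist":-1},
  {"dp":[0,0,0],"twist":-1},
  {"dp":[0,0,0],"twist":-1},
  {"dp":[0,0,0],"twist":-1},
  {"dp":[0,0,0],"twist":0},
])

```text
time_s: 3.9
ee_pos: [0.5195, 0.0542, 0.3432]
eef_rot: [3.142, -0.0, 1.432]
force: [-0.8, -0.3, 0.8]
grip_width: 0.0563
grip_force: 0.0
```

```bash
cat > m.py <<'E'
from h import *
def meas(n,tag,fn):
    im,d,c,M=cam(n); W=cloud(d,c,M); save(tag+'.png',im); np.savez(tag+'.npz',im=im,W=W)
    hsv=cv2.cvtColor(im,cv2.COLOR_RGB2HSV); return im,W,*[hsv[...,i].astype(int) for i in range(3)]
def st():
    o=ctrl.get_obs(); print('t',round(o['time_s'],2),'p',o['ee_pos'].round(4),'r',np.degrees(o['eef_rot']).round(2),'F',o['force'].round(1),'w',round(o['grip_width'],4),'gf',round(o['grip_force'],1)); return o
def todp(t,o):  # world target -> units
    R=Ro.from_euler('xyz',o['eef_rot']).as_matrix(); print('dp units',((R.T@(np.array(t)-o['ee_pos']))/.04).round(2))
E
python3 - <<'E'
from m import *
o=st(); im,W,H,S,V=meas('wrist','w1',0)
X,Y,Z=[W[...,i] for i in range(3)]
m=(H>20)&(H<35)&(S>150)&(V>70)&(Z>.19)&(Z<.235)&(abs(X-.52)<.05)
P=W[m]; print(len(P),cv2.minAreaRect(P[:,:2].astype(np.float32)),np.percentile(P[:,2],[50,97]))
todp([.5235,.0645,.1945],o)
E
```

```text
t 3.9 p [0.5195 0.0542 0.3432] r [180.    -0.    82.03] F [-0.8 -0.3  0.8] w 0.0563 gf 0.0
858 ((0.5216512084007263, 0.06436270475387573), (0.027515310794115067, 0.02710595354437828), 82.22364807128906) [0.22193071 0.22470899]
dp units [0.27 0.06 3.72]
```

View pics/w1.png

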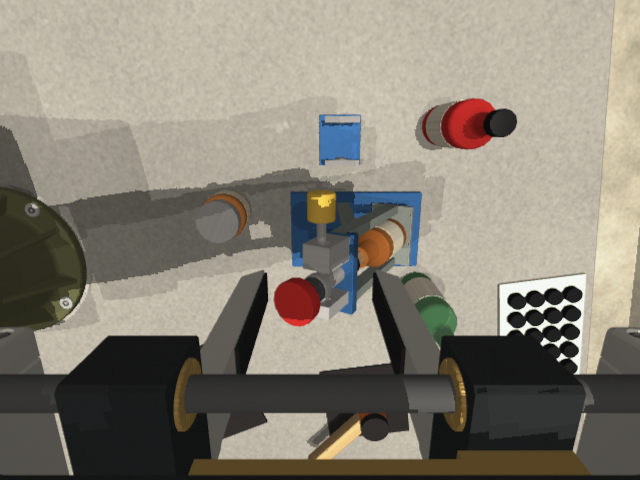

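The wrist view shows the knob at (321,206) square to the tool, with its shaft running into the cheek. Going down on it.

Call:
step_arm([
  {"dp":[0.27,0.04,0.8]},
  {"dp":[0,0,1]},
  {"dp":[0,0,1]},
  {"dp":[0,0,0.6]},
  {"dp":[0,0,0.35]},
  {"dp":[0,0,0]},
])

```text
invalid input at $.deltas[0]: expected keys dp, twist
```

Call:
step_arm([
  {"dp":[0,0,0]},
  {"dp":[0,0,0]},
  {"dp":[0,0,0]},
  {"dp":[0,0,0]},
  {"dp":[0,0,0]},
], gripper=-1, squeeze=30)

```text
invalid input at $.deltas[0]: expected keys dp, twist
```

Call:
step_arm([
  {"dp":[0.27,0.04,0.8],"twist":0},
  {"dp":[0,0,1],"twist":0},
  {"dp":[0,0,1],"twist":0},
  {"dp":[0,0,0.6],"twist":0},
  {"dp":[0,0,0.35],"twist":0},
  {"dp":[0,0,0],"twist":0},
])

```text
time_s: 4.55
ee_pos: [0.5218, 0.0646, 0.1914]
eef_rot: [-3.138, 0.001, 1.429]
force: [0.0, -1.1, 0.4]
grip_width: 0.0565
grip_force: 0.0
```

Call:
step_arm([
  {"dp":[0,0,0],"twist":0},
  {"dp":[0,0,0],"twist":0},
  {"dp":[0,0,0],"twist":0},
  {"dp":[0,0,0],"twist":0},
  {"dp":[0,0,0],"twist":0},
], gripper=-1, squeeze=30)

```text
time_s: 5.05
ee_pos: [0.5227, 0.0647, 0.1934]
eef_rot: [3.141, -0.0, 1.431]
force: [0.3, -0.2, 0.3]
grip_width: 0.0199
grip_force: 0.0
```

```bash
python3 - <<'E'
from m import *
o=st(); im,W,H,S,V=meas('wrist','w2',0)
im2,W2,H,S,V=meas('scene','s2',0)
X,Y,Z=[W2[...,i] for i in range(3)]
m=(H>20)&(H<35)&(S>150)&(V>70)&(Z>.17)&(Z<.24)&(abs(X-.52)<.06)&(abs(Y-.06)<.08)
P=W2[m]; print(len(P),P.mean(0),np.percentile(P,[2,98],axis=0))
cv2.imwrite('pics/c2.png',np.hstack([cv2.resize(im[60:460,120:520],(400,400)),cv2.resize(im2[180:340,280:440],(400,400))])[...,::-1])
E
```

```text
t 5.05 p [0.5227 0.0647 0.1934] r [ 1.7997e+02 -1.0000e-02  8.1960e+01] F [ 0.3 -0.2  0.3] w 0.0199 gf 0.0
158 [0.52792752 0.07210243 0.21840803] [[0.51378828 0.05338468 0.20534301]
 [0.53816843 0.07903012 0.2271655 ]]
```

View pics/c2.png

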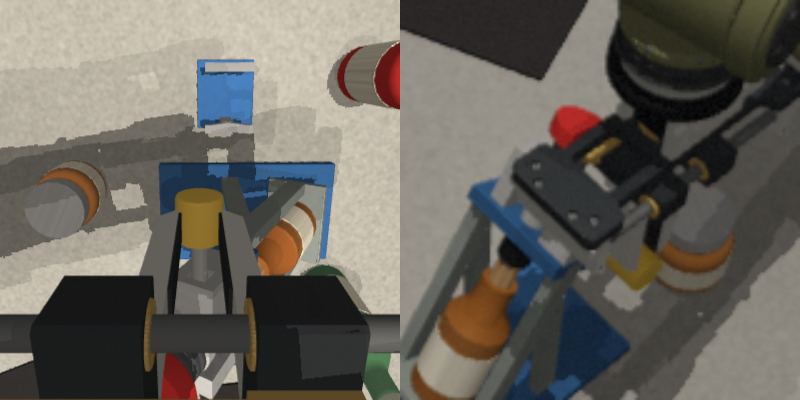

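```bash
python3 - <<'E'
from m import *
c=ctrl.get_calibration('wrist'); he=np.array(c['hand_eye']); print(he.round(4).tolist())
for p in([0,0,0],[0,0,-.019],[0.008,0,-.019],[0,.014,-.019]):
    q=np.linalg.inv(he)@np.r_[p,1]; print(p,q[:3].round(3),(c['fx']*q[0]/q[2]+c['cx']).round(),(c['fy']*q[1]/q[2]+c['cy']).round())
f=np.load('w2.npz');im,W=f['im'],f['W'];X,Y,Z=[W[...,i] for i in range(3)]
hsv=cv2.cvtColor(im,cv2.COLOR_RGB2HSV);H,S,V=[hsv[...,i].astype(int) for i in range(3)]
m=(H>20)&(H<35)&(S>150)&(V>70)&(Z>.17)&(Z<.24); P=W[m]; print(len(P),np.percentile(P,[3,50,97],axis=0).round(4)); ys,xs=np.where(m);print(xs.min(),xs.max(),ys.min(),ys.max())
for v in(240,255,265,275,290,310,340): print(v,[(u,W[v,u].round(3).tolist()) for u in(290,305,345,360)])
E
```

```text
[[-0.0015, -0.9609, -0.2769, 0.081], [1.0, -0.0014, -0.0003, -0.0005], [-0.0001, -0.2769, 0.9609, -0.2118], [0.0, 0.0, 0.0, 1.0]]
[0, 0, 0] [0.001 0.019 0.226] 321.0 265.0
[0, 0, -0.019] [0.001 0.024 0.208] 321.0 276.0
[0.008, 0, -0.019] [0.001 0.017 0.205] 321.0 263.0
[0, 0.014, -0.019] [0.015 0.024 0.208] 345.0 276.0
2308 [[0.5117 0.0517 0.2055]
 [0.5224 0.0694 0.2222]
 [0.5339 0.0787 0.2246]]
295 342 249 308
240 [(290, [0.483, 0.03, 0.011]), (305, [0.5, 0.028, 0.011]), (345, [0.545, 0.026, 0.025]), (360, [0.562, 0.019, 0.011])]
255 [(290, [0.48, 0.012, 0.01]), (305, [0.516, 0.079, 0.212]), (345, [0.541, 0.026, 0.075]), (360, [0.556, 0.025, 0.076])]
265 [(290, [0.478, -0.0, 0.01]), (305, [0.516, 0.077, 0.223]), (345, [0.54, 0.019, 0.084]), (360, [0.553, 0.024, 0.101])]
275 [(290, [0.509, 0.077, 0.235]), (305, [0.515, 0.07, 0.221]), (345, [0.536, 0.073, 0.234]), (360, [0.544, 0.071, 0.233])]
290 [(290, [0.51, 0.076, 0.251]), (305, [0.514, 0.062, 0.222]), (345, [0.535, 0.073, 0.251]), (360, [0.542, 0.071, 0.251])]
310 [(290, [0.511, 0.076, 0.27]), (305, [0.487, -0.06, 0.011]), (345, [0.534, 0.071, 0.268]), (360, [0.54, 0.072, 0.271])]
340 [(290, [0.512, 0.073, 0.289]), (305, [0.508, 0.029, 0.219]), (345, [0.532, 0.066, 0.282]), (360, [0.538, 0.072, 0.293])]
```

Call:
step_arm([
  {"dp":[0,0,0],"twist":0},
  {"dp":[0,0,0],"twist":0},
  {"dp":[0,0,0],"twist":0},
])

```text
time_s: 5.45
ee_pos: [0.5226, 0.0646, 0.1931]
eef_rot: [-3.142, 0.0, 1.431]
force: [0.5, 0.4, -0.3]
grip_width: 0.0006
grip_force: 0.0
```

```bash
python3 - <<'E'
from m import *
o=st(); im,W,H,S,V=meas('wrist','w3',0); cv2.imwrite('pics/c3.png',cv2.resize(im[200:400,200:440],(720,600))[...,::-1])
E
```

```text
t 5.45 p [0.5226 0.0646 0.1931] r [-180.      0.     81.97] F [ 0.5  0.4 -0.3] w 0.0006 gf 0.0
```

View pics/c3.png

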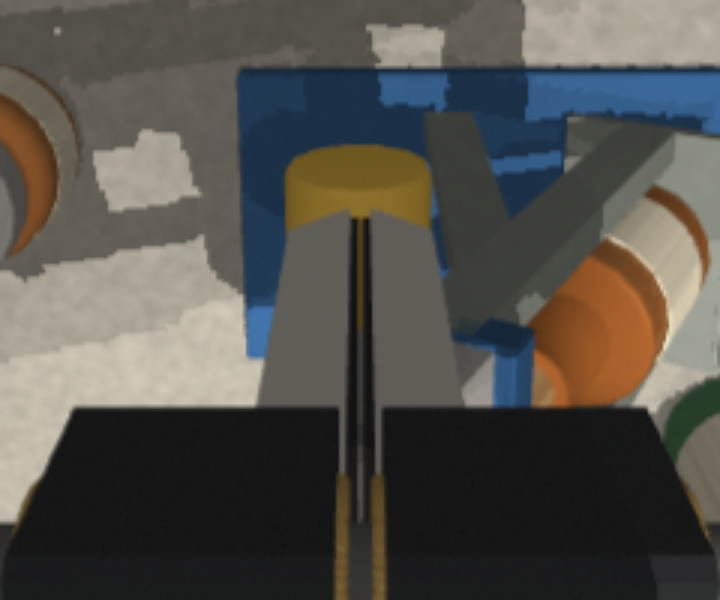

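```bash
python3 - <<'E'
from m import *
f=np.load('w3.npz');W=f['W']
for u in(308,314,326,332): print(u,[(v,W[v,u].round(3).tolist()) for v in(262,266,269,271,273,275,278,284)])
f=np.load('s2.npz')
im,d,c,M=cam('scene'); W=cloud(d,c,M); np.savez('s3.npz',im=im,W=W)
P=W.reshape(-1,3); o=ctrl.get_obs()
k=(abs(P[:,0]-.5226)<.03)&(abs(P[:,1]-.0647)<.02)&(P[:,2]>.15)&(P[:,2]<.32)
v,u=np.divmod(np.where(k)[0],640)
import collections
for r in sorted(set(v))[::3]: 
    s=v==r; print(r,u[s].min(),u[s].max(),P[k][s].mean(0).round(3), im[r,int(np.median(u[s]))])
# projected tcp in scene
q=np.linalg.inv(M)@np.r_[o['ee_pos'],1]; print(c['fx']*q[0]/q[2]+c['cx'],c['fy']*q[1]/q[2]+c['cy'])
E
```

```text
308 [(262, [0.518, 0.078, 0.221]), (266, [0.517, 0.076, 0.223]), (269, [0.517, 0.074, 0.223]), (271, [0.517, 0.073, 0.222]), (273, [0.518, 0.075, 0.232]), (275, [0.518, 0.075, 0.234]), (278, [0.518, 0.075, 0.237]), (284, [0.518, 0.075, 0.245])]
314 [(262, [0.521, 0.078, 0.222]), (266, [0.52, 0.075, 0.222]), (269, [0.52, 0.074, 0.224]), (271, [0.52, 0.074, 0.227]), (273, [0.521, 0.075, 0.231]), (275, [0.521, 0.075, 0.233]), (278, [0.521, 0.074, 0.236]), (284, [0.521, 0.075, 0.245])]
326 [(262, [0.527, 0.077, 0.223]), (266, [0.527, 0.075, 0.224]), (269, [0.527, 0.073, 0.223]), (271, [0.527, 0.074, 0.229]), (273, [0.527, 0.074, 0.23]), (275, [0.527, 0.074, 0.234]), (278, [0.527, 0.074, 0.237]), (284, [0.526, 0.074, 0.245])]
332 [(262, [0.53, 0.076, 0.221]), (266, [0.53, 0.074, 0.223]), (269, [0.53, 0.072, 0.222]), (271, [0.53, 0.071, 0.223]), (273, [0.53, 0.073, 0.231]), (275, [0.53, 0.074, 0.234]), (278, [0.53, 0.074, 0.238]), (284, [0.529, 0.074, 0.245])]
259 373 378 [0.538 0.067 0.307] [73 72 68]
262 369 374 [0.535 0.061 0.29 ] [83 82 77]
265 369 384 [0.527 0.071 0.283] [78 76 73]
268 376 386 [0.526 0.074 0.277] [74 71 69]
271 372 385 [0.529 0.072 0.269] [83 82 79]
274 368 384 [0.53 0.07 0.26] [86 85 80]
277 365 384 [0.53  0.068 0.248] [83 81 76]
280 364 381 [0.531 0.066 0.238] [81 78 74]
283 363 383 [0.529 0.067 0.228] [84 82 78]
286 363 384 [0.529 0.069 0.22 ] [109  87  30]
289 366 382 [0.531 0.072 0.216] [108  88  28]
292 369 379 [0.533 0.074 0.213] [106  85  30]
295 373 376 [0.533 0.076 0.205] [98 79 28]
372.0868409522325 290.5864706700936
```

Both cameras show the real fingertips about 36 mm above the reported TCP, so the fingers closed above the knob. I'll reopen and go 36 mm lower.

Call:
step_arm([
  {"dp":[0,0,0],"twist":0},
  {"dp":[0,0,0],"twist":0},
  {"dp":[0,0,0],"twist":0},
  {"dp":[0,0,0],"twist":0},
  {"dp":[0,0,0],"twist":0},
  {"dp":[0,0,0],"twist":0},
  {"dp":[0,0,0.3],"twist":0},
  {"dp":[0,0,0.3],"twist":0},
  {"dp":[0,0,0.3],"twist":0},
  {"dp":[0,0,0],"twist":0},
], gripper=0.2)

```text
time_s: 6.55
ee_pos: [0.5217, 0.0646, 0.1548]
eef_rot: [-3.138, 0.001, 1.431]
force: [0.6, -0.5, -0.4]
grip_width: 0.0563
grip_force: 0.0
```

Call:
step_arm([
  {"dp":[0,0,0],"twist":0},
  {"dp":[0,0,0],"twist":0},
  {"dp":[0,0,0],"twist":0},
  {"dp":[0,0,0],"twist":0},
  {"dp":[0,0,0],"twist":0},
  {"dp":[0,0,0],"twist":0},
], gripper=-1, squeeze=30)

```text
time_s: 7.15
ee_pos: [0.5227, 0.0646, 0.1573]
eef_rot: [3.141, -0.0, 1.431]
force: [-0.1, 0.5, 0.9]
grip_width: 0.0274
grip_force: 30.0
```

```bash
python3 - <<'E'
from m import *
f=np.load('w1.npz');W=f['W']
print([(v,u,W[v,u].round(3).tolist()) for v in(268,272,276,280) for u in(262,380)])
o=st(); im,W,H,S,V=meas('wrist','w4',0)
m=(H>20)&(H<35)&(S>150)&(V>70)&(W[...,2]>.17)&(W[...,2]<.24); P=W[m]; print(len(P),np.percentile(P,[3,50,97],axis=0).round(4))
print([(v,u,W[v,u].round(3).tolist()) for v in(266,272,276,280) for u in(285,290,352,358)])
E
```

```text
[(268, 262, [0.406, -0.069, -0.001]), (268, 380, [0.587, -0.06, 0.085]), (272, 262, [0.491, 0.068, 0.38]), (272, 380, [0.551, 0.06, 0.38]), (276, 262, [0.49, 0.066, 0.38]), (276, 380, [0.55, 0.06, 0.386]), (280, 262, [0.491, 0.066, 0.387]), (280, 380, [0.55, 0.059, 0.389])]
t 7.15 p [0.5227 0.0646 0.1573] r [179.98  -0.    81.97] F [-0.1  0.5  0.9] w 0.0274 gf 30.0
3882 [[0.51   0.0516 0.2047]
 [0.5226 0.0686 0.2212]
 [0.5348 0.0786 0.2243]]
[(266, 285, [0.478, 0.013, 0.011]), (266, 290, [0.483, 0.012, 0.011]), (266, 352, [0.546, 0.025, 0.068]), (266, 358, [0.551, 0.024, 0.067]), (272, 285, [0.506, 0.077, 0.194]), (272, 290, [0.508, 0.076, 0.193]), (272, 352, [0.54, 0.072, 0.193]), (272, 358, [0.543, 0.072, 0.194]), (276, 285, [0.506, 0.077, 0.199]), (276, 290, [0.508, 0.076, 0.198]), (276, 352, [0.54, 0.073, 0.201]), (276, 358, [0.543, 0.071, 0.198]), (280, 285, [0.506, 0.077, 0.204]), (280, 290, [0.508, 0.075, 0.2]), (280, 352, [0.539, 0.073, 0.205]), (280, 358, [0.542, 0.071, 0.203])]
```

Call:
step_arm([
  {"dp":[0.25,0,0],"twist":0},
  {"dp":[0.35,0,0],"twist":0},
  {"dp":[0.35,0,0],"twist":0},
  {"dp":[0.35,0,0],"twist":0},
  {"dp":[0.35,0,0],"twist":0},
  {"dp":[0.35,0,0],"twist":0},
  {"dp":[0.35,0,0],"twist":0},
  {"dp":[0.35,0,0],"twist":0},
  {"dp":[0.36,0.31,0],"twist":0},
  {"dp":[0,0.4,0],"twist":0},
  {"dp":[0,0,0],"twist":0},
])

```text
time_s: 8.3
ee_pos: [0.5687, 0.1824, 0.1566]
eef_rot: [-3.141, 0.0, 1.431]
force: [-0.4, 0.0, -0.8]
grip_width: 0.0272
grip_force: 30.0
```

```bash
python3 - <<'E'
from m import *
o=st()
for n,t in(('wrist','w5'),('scene','s5'),('top','t5')):
    im,W,H,S,V=meas(n,t,0); X,Y,Z=[W[...,i] for i in range(3)]
    m=(H>20)&(H<35)&(S>150)&(V>70)&(Z>.17)&(Z<.24)&(abs(Y-.16)<.1); P=W[m]; print(n,len(P),np.percentile(P,[3,50,97],axis=0).round(4))
    s=(S<60)&(Z>.19)&(Z<.23)&(Y>.055)&(Y<.155)&(abs(X-.558)<.02); P=W[s]
    if len(P)>8: 
        c=P.mean(0);u,q,vt=np.linalg.svd(P-c); print(' shaft',len(P),c.round(4),vt[0].round(3),P[:,1].min(),P[:,1].max())
im=cv2.imread('pics/s5.png');b=cv2.imread('pics/w5.png')
cv2.imwrite('pics/c5.png',np.hstack([cv2.resize(im[190:390,270:470],(400,400)),cv2.resize(b[60:460,120:520],(400,400))]))
E
```

```text
t 8.3 p [0.5687 0.1824 0.1566] r [-1.7998e+02  1.0000e-02  8.1970e+01] F [-0.4  0.  -0.8] w 0.0272 gf 30.0
wrist 3887 [[0.556  0.1694 0.204 ]
 [0.5686 0.1864 0.2204]
 [0.5808 0.1964 0.2236]]
 shaft 1134 [0.559  0.1191 0.2127] [-0.145 -0.989 -0.005] 0.08922174115190623 0.15498928152151958
scene 17 [[0.5691 0.1935 0.2046]
 [0.5757 0.1945 0.2116]
 [0.5826 0.1956 0.2182]]
 shaft 241 [0.5584 0.1009 0.2145] [0.14  0.99  0.016] 0.06625136752679703 0.15273034572392086Traceback (most recent call last):
  File "<stdin>", line 5, in <module>
    return _quantile_unchecked(
        a, q, axis, out, overwrite_input, method, keepdims, weights)
    return _ureduce(a,
                    func=_quantile_ureduce_func,
    ...<5 lines>...
                    overwrite_input=overwrite_input,
                    method=method)
    r = func(a, **kwargs)
    result = _quantile(arr,
                       quantiles=q,
    ...<2 lines>...
                       out=out,
                       weights=wgt)
    slices_having_nans = np.isnan(arr[-1, ...])
                                  ~~~^^^^^^^^^
IndexError: index -1 is out of bounds for axis 0 with size 0
```

Pin is free, level and lined up with the notches (shaft at x 0.559, against notch 0.5585). Lowering.

Call:
step_arm([
  {"dp":[0,0,0.8],"twist":0},
  {"dp":[0,0,0.8],"twist":0},
  {"dp":[0,0,0.8],"twist":0},
  {"dp":[0,0,0.6],"twist":0},
  {"dp":[0,0,0.4],"twist":0},
  {"dp":[0,0,0.2],"twist":0},
  {"dp":[0,0,0.08],"twist":0},
  {"dp":[0,0,0],"twist":0},
])

```text
time_s: 9.25
ee_pos: [0.568, 0.182, 0.0104]
eef_rot: [3.141, -0.0, 1.431]
force: [0.6, -0.1, -1.1]
grip_width: 0.0276
grip_force: 30.0
```

```bash
python3 - <<'E'
from m import *
o=st()
ims=[]
for n,t in(('wrist','w6'),('scene','s6')):
    im,W,H,S,V=meas(n,t,0); X,Y,Z=[W[...,i] for i in range(3)]
    s=(S<60)&(Z>.045)&(Z<.08)&(Y>.055)&(Y<.165)&(abs(X-.558)<.006); P=W[s]
    if len(P)>8: 
        c=P.mean(0);u,q,vt=np.linalg.svd(P-c); print(' shaft',len(P),c.round(4),vt[0].round(3),np.percentile(P[:,2],[50,90,98]).round(4))
    ims.append(im)
cv2.imwrite('pics/c6.png',np.hstack([cv2.resize(ims[1][300:420,310:430],(400,400)),cv2.resize(ims[0][130:330,220:420],(400,400))])[...,::-1])
E
```

```text
t 9.25 p [0.568  0.182  0.0104] r [ 1.7997e+02 -1.0000e-02  8.1960e+01] F [ 0.6 -0.1 -1.1] w 0.0276 gf 30.0
 shaft 1467 [0.5581 0.1208 0.0641] [-0.008 -1.     0.006] [0.0664 0.0679 0.0685]
 shaft 175 [0.5584 0.0977 0.0672] [-0.102 -0.995 -0.   ] [0.0687 0.0712 0.0725]
```

View pics/c6.png

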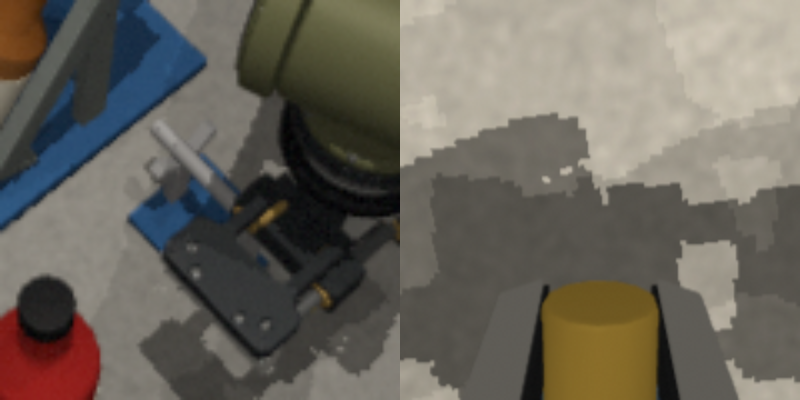

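The pin is within the notch mouths, about 3 mm high. Easing it down until it touches.

Call:
step_arm([
  {"dp":[0,0,0.04],"twist":0},
  {"dp":[0,0,0.03],"twist":0},
  {"dp":[0,0,0],"twist":0},
])

```text
time_s: 9.65
ee_pos: [0.5679, 0.1819, 0.0073]
eef_rot: [3.141, -0.0, 1.431]
force: [-1.1, 0.8, 0.1]
grip_width: 0.027
grip_force: 30.0
```

Call:
step_arm([
  {"dp":[0,0,0.02],"twist":0},
  {"dp":[0,0,0],"twist":0},
])

```text
time_s: 9.85
ee_pos: [0.5679, 0.1819, 0.0065]
eef_rot: [3.141, -0.0, 1.431]
force: [-2.2, 0.5, 2.5]
grip_width: 0.0272
grip_force: 30.0
```

Call:
step_arm([
  {"dp":[0,0,0],"twist":0},
  {"dp":[0,0,0],"twist":0},
  {"dp":[0,0,0],"twist":0},
  {"dp":[0,0,-0.4],"twist":0},
  {"dp":[0,0,-1],"twist":0},
  {"dp":[0,0,-1],"twist":0},
  {"dp":[0,0,-1],"twist":0},
  {"dp":[0,0,-1],"twist":0},
  {"dp":[0,0,-1],"twist":0},
  {"dp":[0,0,-1],"twist":0},
  {"dp":[0,0,-1],"twist":0},
], gripper=0.2)

```text
time_s: 10.95
ee_pos: [0.5676, 0.1818, 0.3041]
eef_rot: [3.141, -0.0, 1.431]
force: [0.3, -0.2, -1.0]
grip_width: 0.0561
grip_force: 0.0
```

```bash
python3 - <<'E'
from m import *
o=st()
ims=[]
for n,t in(('wrist','w7'),('top','t7')):
    im,W,H,S,V=meas(n,t,0); X,Y,Z=[W[...,i] for i in range(3)]
    m=(H>20)&(H<35)&(S>150)&(V>70)&(Z>.03)&(Z<.09)&(abs(Y-.18)<.05); P=W[m]; 
    if len(P):print(n,len(P),np.percentile(P,[3,50,97],axis=0).round(4))
    s=(S<60)&(Z>.045)&(Z<.08)&(Y>.055)&(Y<.165)&(abs(X-.558)<.006); P=W[s]
    if len(P)>8: 
        c=P.mean(0);u,q,vt=np.linalg.svd(P-c); print(' shaft',len(P),c.round(4),vt[0].round(3),P[:,1].min(),np.percentile(P[:,2],[50,90,98]).round(4))
    ims.append(im)
E
```

```text
t 10.95 p [0.5676 0.1818 0.3041] r [179.99  -0.    81.97] F [ 0.3 -0.2 -1. ] w 0.0561 gf 0.0
wrist 480 [[0.5539 0.1689 0.0624]
 [0.5665 0.1826 0.0704]
 [0.5786 0.1955 0.0734]]
 shaft 441 [0.5578 0.1206 0.0622] [-0.054 -0.999 -0.008] 0.06621088865822153 [0.0627 0.0643 0.0649]
top 89 [[0.5551 0.1688 0.0627]
 [0.5647 0.1805 0.0712]
 [0.575  0.1929 0.0778]]
 shaft 131 [0.5579 0.1172 0.0625] [-0.043 -0.999  0.007] 0.06961466566166703 [0.0628 0.0664 0.0687]
```

View pics/w7.png

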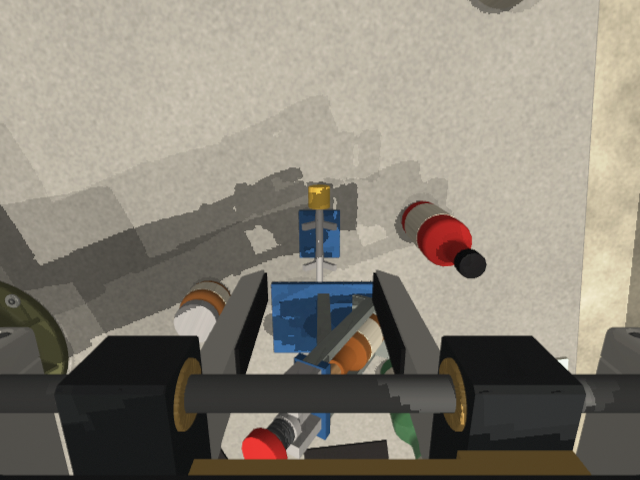

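The pin lies in both notches (knob at (319,197), shaft level at about 60 mm). On to the mallet.

Call:
step_arm([
  {"dp":[-0.77,0.04,0],"twist":0},
  {"dp":[-1,0.05,0],"twist":0},
  {"dp":[-1,0.05,0],"twist":0},
  {"dp":[-1,0.05,0],"twist":0},
  {"dp":[-1,0.05,0],"twist":0},
  {"dp":[-1,0.05,0],"twist":0},
  {"dp":[-1,0.05,0],"twist":0},
  {"dp":[-1,0.05,0],"twist":0},
  {"dp":[-1,0.05,0],"twist":0},
  {"dp":[-1,0.05,0],"twist":0},
  {"dp":[-1,0.05,0],"twist":0},
  {"dp":[-1,0.05,0],"twist":0},
])

```text
time_s: 12.25
ee_pos: [0.525, -0.2892, 0.3017]
eef_rot: [-3.141, -0.0, 1.431]
force: [-0.3, 0.9, 0.4]
grip_width: 0.0564
grip_force: 0.0
```

Call:
step_arm([
  {"dp":[-1,0.05,0],"twist":0},
  {"dp":[-1,0.05,0],"twist":0},
  {"dp":[0,0,0.25],"twist":1},
  {"dp":[0,0,0.25],"twist":1},
  {"dp":[0,0,0.25],"twist":1},
  {"dp":[0,0,0.25],"twist":1},
  {"dp":[0,0,0.25],"twist":1},
  {"dp":[0,0,0.25],"twist":1},
  {"dp":[0,0,0.25],"twist":1},
  {"dp":[0,0,0.25],"twist":1},
  {"dp":[0,0,0.25],"twist":1},
  {"dp":[0,0,0.25],"twist":1},
])

```text
time_s: 13.45
ee_pos: [0.518, -0.3673, 0.2012]
eef_rot: [-3.141, 0.0, 0.73]
force: [-0.0, -0.2, 0.2]
grip_width: 0.0564
grip_force: 0.0
```

Call:
step_arm([
  {"dp":[0,0,0],"twist":0.5},
  {"dp":[0,0,0],"twist":0},
])

```text
time_s: 13.65
ee_pos: [0.518, -0.3672, 0.2014]
eef_rot: [-3.14, 0.0, 0.697]
force: [1.0, -0.6, -0.2]
grip_width: 0.0565
grip_force: 0.0
```

```bash
cat > mal.py <<'E'
from m import *
o=st()
for n,t in(('wrist','w8'),('scene','s8')):
    im,W,H,S,V=meas(n,t,0); X,Y,Z=[W[...,i] for i in range(3)]
    s=(H>8)&(H<25)&(S>60)&(V>100)&(Z>.046)&(Z<.065)&(abs(X-.5)<.1)&(abs(Y+.4)<.12); P=W[s]
    if len(P)>20:
        r=cv2.minAreaRect(P[:,:2].astype(np.float32)); print(n,len(P),r,np.percentile(P[:,2],[10,50,90]).round(4))
    s=(Z>.075)&(Z<.095)&(abs(X-.55)<.05)&(abs(Y+.335)<.05)&(V<90); P=W[s]
    if len(P)>20: print(n,'head',len(P),cv2.minEnclosingCircle(P[:,:2].astype(np.float32)),P.mean(0).round(4))
E
python3 mal.py
```

```text
t 13.65 p [ 0.518  -0.3672  0.2014] r [-1.7993e+02  2.0000e-02  3.9940e+01] F [ 1.  -0.6 -0.2] w 0.0565 gf 0.0
wrist 2313 ((0.4845665395259857, -0.3945913016796112), (0.12793183326721191, 0.021145077422261238), 40.329673767089844) [0.0536 0.0546 0.0557]
wrist head 2005 ((0.5537819266319275, -0.3373045325279236), 0.022976109758019447) [ 0.5541 -0.337   0.083 ]
scene 239 ((0.46875491738319397, -0.4091014266014099), (0.08525991439819336, 0.021098261699080467), 41.370689392089844) [0.0545 0.0569 0.0591]
scene head 340 ((0.5549060106277466, -0.3360919654369354), 0.02433641254901886) [ 0.5569 -0.3345  0.0842]
```

Call:
step_arm([
  {"dp":[-0.07,0,0.8],"twist":0},
  {"dp":[0,0,1],"twist":0},
  {"dp":[0,0,1],"twist":0},
  {"dp":[0,0,1],"twist":0},
  {"dp":[0,0,0.8],"twist":0},
  {"dp":[0,0,0.5],"twist":0},
  {"dp":[0,0,0.2],"twist":0},
  {"dp":[0,0,0],"twist":0},
])

```text
time_s: 14.55
ee_pos: [0.5159, -0.369, -0.0102]
eef_rot: [-3.14, 0.0, 0.698]
force: [0.0, 1.0, 0.5]
grip_width: 0.0565
grip_force: 0.0
```

Call:
step_arm([
  {"dp":[0,0,0],"twist":0},
  {"dp":[0,0,0],"twist":0},
  {"dp":[0,0,0],"twist":0},
  {"dp":[0,0,0],"twist":0},
  {"dp":[0,0,0],"twist":0},
  {"dp":[0,0,0],"twist":0},
  {"dp":[0,0,0],"twist":0},
], gripper=-1, squeeze=6)

```text
time_s: 15.25
ee_pos: [0.5162, -0.3694, -0.0094]
eef_rot: [3.141, -0.0, 0.698]
force: [-0.8, -0.7, 2.5]
grip_width: 0.022
grip_force: 6.0
```

Handle held lightly. Now I swing the mallet about its far lower edge so the head droops 30 degrees in the loose grip.

Call:
step_arm([
  {"dp":[0.07,0,-0.12],"twist":0},
  {"dp":[0.08,0,-0.11],"twist":0},
  {"dp":[0.085,0,-0.11],"twist":0},
  {"dp":[0.085,0,-0.1],"twist":0},
  {"dp":[0.1,0,-0.09],"twist":0},
  {"dp":[0.1,0,-0.09],"twist":0},
  {"dp":[0.11,0,-0.08],"twist":0},
  {"dp":[0.11,0,-0.08],"twist":0},
  {"dp":[0,0,0],"twist":0},
])

```text
time_s: 16.15
ee_pos: [0.5395, -0.3498, 0.0221]
eef_rot: [3.141, -0.0, 0.698]
force: [0.7, 1.7, -1.6]
grip_width: 0.0219
grip_force: 6.0
```

```bash
cat > tilt.py <<'E'
from m import *
import sys
def tilt(tag,names=('wrist','scene','top')):
    o=st(); R=Ro.from_euler('xyz',o['eef_rot']).as_matrix()
    for n in names:
        im,W,H,S,V=meas(n,tag+n[0],0); Q=(W-o['ee_pos'])@R; X,Y,Z=[Q[...,i] for i in range(3)]  # tool frame
        if tag=='x':pass
        near=(abs(Y)<.03)&(abs(X)<.17)&(Z>-.19)&(Z<.05)
        s=near&(H>8)&(H<25)&(S>60)&(V>80)&(X<-.02)
        P=Q[s]
        if len(P)>30:
            c=np.median(P,0); P=P[abs(P[:,1])<.008]
            a=np.polyfit(P[:,0],P[:,2],1); print(n,'handle',len(P),'slope deg',np.degrees(np.arctan(a[0])).round(1),'z at x=-.06',np.polyval(a,-.06).round(4),'x range',P[:,0].min().round(3),P[:,0].max().round(3))
        s=near&(X>.0)&(V<70)&(S<90)&(X<.1)&(Z>-.1)
        s2=near&(X>.0)&(X<.13)&(H<15)&(S>150)&(V>60)
        print(n,'dark',s.sum(),Q[s].mean(0).round(4) if s.any() else '','orange',s2.sum(),np.percentile(Q[s2],[3,50,97],axis=0).round(3).tolist() if s2.sum()>5 else '')
if __name__=='__main__': tilt(sys.argv[1])
E
python3 tilt.py a
```

```text
t 16.15 p [ 0.5395 -0.3498  0.0221] r [ 1.7995e+02 -3.0000e-02  4.0000e+01] F [ 0.7  1.7 -1.6] w 0.0219 gf 6.0
wrist handle 1968 slope deg 29.1 z at x=-.06 -0.0965 x range -0.053 -0.02
wrist dark 12714 [ 0.0562 -0.     -0.0456] orange 714 [[0.016, -0.019, -0.058], [0.03, -0.001, -0.047], [0.037, 0.018, -0.01]]
scene dark 1076 [ 0.0601 -0.0011 -0.0153] orange 93 [[0.03, -0.022, -0.044], [0.05, -0.017, -0.021], [0.068, 0.002, 0.003]]
top handle 29 slope deg -62.0 z at x=-.06 -0.1619 x range -0.097 -0.086
top dark 353 [ 0.0723 -0.0087 -0.0181] orange 3
```

Handle slope is 29 degrees, as intended. Clamp hard and lift.

Call:
step_arm([
  {"dp":[0.01,0,-0.015],"twist":0},
  {"dp":[0,0,0],"twist":0},
])

```text
time_s: 16.5
ee_pos: [0.539, -0.35, 0.022]
eef_rot: [-3.141, 0.0, 0.697]
force: [0.6, 0.0, -3.7]
grip_width: 0.0214
grip_force: 6.0
```

Call:
step_arm([
  {"dp":[0,0,0],"twist":0},
  {"dp":[0,0,0],"twist":0},
  {"dp":[0,0,0],"twist":0},
  {"dp":[0,0,-0.3],"twist":0},
  {"dp":[0,0,-0.6],"twist":0},
  {"dp":[0,0,-1],"twist":0},
  {"dp":[0,0,-1],"twist":0},
  {"dp":[0,0,-1],"twist":0},
  {"dp":[0,0,-1],"twist":0},
  {"dp":[0,0,-0.6],"twist":0},
  {"dp":[0,0,-0.3],"twist":0},
  {"dp":[0,0,0],"twist":0},
], squeeze=60)

```text
time_s: 17.7
ee_pos: [0.5393, -0.3501, 0.2557]
eef_rot: [3.139, -0.001, 0.698]
force: [-0.2, 0.0, -4.9]
grip_width: 0.0219
grip_force: 60.0
```

```bash
cat >> tilt.py <<'E'
def plane(tag):
    o=ctrl.get_obs(); R=Ro.from_euler('xyz',o['eef_rot']).as_matrix()
    f=np.load(tag+'w.npz'); Q=(f['W']-o['ee_pos'])@R; V=f['im'].max(-1); X,Y,Z=[Q[...,i] for i in range(3)]
    s=(V<70)&(X>.02)&(X<.11)&(abs(Y)<.022)&(Z>-.11)&(Z<-.02); P=Q[s]
    for _ in range(4):
        c=P.mean(0); u,q,vt=np.linalg.svd(P-c,full_matrices=False); n=vt[2]*-np.sign(vt[2][2]); P=P[abs((P-c)@n)<.003]
    print('plane',len(P),c.round(4),n.round(3),'tilt',np.degrees(np.arctan2(n[0],-n[2])).round(1)); 
    print(' extent',np.percentile(P,[1,99],axis=0).round(4).tolist())
if __name__=='__main__': plane(sys.argv[1])
E
python3 tilt.py b
```

```text
t 17.7 p [ 0.5393 -0.3501  0.2557] r [ 1.7987e+02 -3.0000e-02  3.9960e+01] F [-0.2  0.  -4.9] w 0.0219 gf 60.0
wrist handle 1969 slope deg 28.7 z at x=-.06 -0.0959 x range -0.053 -0.02
wrist dark 9983 [ 0.0549 -0.0005 -0.0635] orange 662 [[0.016, -0.018, -0.058], [0.03, -0.001, -0.047], [0.037, 0.017, -0.01]]
scene handle 25 slope deg 24.6 z at x=-.06 -0.0928 x range -0.029 -0.02
scene dark 660 [ 0.0544 -0.0019 -0.0604] orange 222 [[0.035, -0.022, -0.042], [0.055, -0.014, -0.021], [0.07, 0.007, 0.004]]
top handle 122 slope deg 13.8 z at x=-.06 -0.091 x range -0.097 -0.038
top dark 225 [ 0.065  -0.0046 -0.0574] orange 8 [[0.049, -0.024, -0.048], [0.051, -0.023, -0.038], [0.053, -0.022, -0.025]]
plane 8875 [ 0.0597  0.     -0.066 ] [ 0.476 -0.004 -0.88 ] tilt 28.4
 extent [[0.0413, -0.0207, -0.0758], [0.079, 0.0207, -0.0554]]
```

The mallet is tilted 28.4 degrees in a firm grip. Turning it to face along the plunger while rising.

Call:
step_arm([
  {"dp":[0,0,-0.5],"twist":-1},
  {"dp":[0,0,-0.5],"twist":-1},
  {"dp":[0,0,-0.5],"twist":-1},
  {"dp":[0,0,-0.4],"twist":-1},
  {"dp":[0,0,0],"twist":-1},
  {"dp":[0,0,0],"twist":-1},
  {"dp":[0,0,0],"twist":-1},
  {"dp":[0,0,0],"twist":-1},
  {"dp":[0,0,0],"twist":-1},
  {"dp":[0,0,0],"twist":-1},
  {"dp":[0,0,0],"twist":-1},
])

```text
time_s: 18.95
ee_pos: [0.539, -0.3498, 0.3283]
eef_rot: [-3.139, -0.001, 1.468]
force: [-0.1, 0.3, -4.1]
grip_width: 0.0219
grip_force: 60.0
```

Call:
step_arm([
  {"dp":[0,0,0],"twist":-1},
  {"dp":[0,0,0],"twist":-1},
  {"dp":[0,0,0],"twist":-1},
  {"dp":[0,0,0],"twist":-1},
  {"dp":[0,0,0],"twist":-1},
  {"dp":[0,0,0],"twist":-1},
  {"dp":[0,0,0],"twist":-1},
  {"dp":[0,0,0],"twist":-1},
  {"dp":[0,0,0],"twist":-1},
  {"dp":[0,0,0],"twist":-1},
  {"dp":[0,0,0],"twist":-1},
])

```text
time_s: 20.05
ee_pos: [0.539, -0.3499, 0.3284]
eef_rot: [-3.141, -0.002, 2.236]
force: [0.1, 0.3, -4.7]
grip_width: 0.0211
grip_force: 60.0
```

Call:
step_arm([
  {"dp":[0,0,0],"twist":-1},
  {"dp":[0,0,0],"twist":-1},
  {"dp":[0,0,0],"twist":-1},
  {"dp":[0,0,0],"twist":-1},
  {"dp":[0,0,0],"twist":-1},
  {"dp":[0,0,0],"twist":-1},
  {"dp":[0,0,0],"twist":-1},
  {"dp":[0,0,0],"twist":-1},
  {"dp":[0,0,0],"twist":-1},
  {"dp":[0,0,0],"twist":-1},
  {"dp":[0,0,0],"twist":-1},
  {"dp":[0,0,0],"twist":0},
])

```text
time_s: 21.25
ee_pos: [0.539, -0.3498, 0.3286]
eef_rot: [3.14, -0.002, 3.003]
force: [0.0, 0.3, -4.5]
grip_width: 0.0216
grip_force: 60.0
```

```bash
python3 tilt.py c; python3 - <<'E'
from m import *
o=st(); todp([.479,-.0099,.325],o)
for n in('top','scene'):
    f=np.load(('t7' if n=='top' else 'scene')+'.npz'); im,W=f['im'],f['W']; hsv=cv2.cvtColor(im,cv2.COLOR_RGB2HSV); H,S,V=[hsv[...,i].astype(int) for i in range(3)]
    m=((H<8)|(H>172))&(S>150)&(V>60)&(abs(W[...,0]-.49)<.05)&(abs(W[...,1]+.01)<.05)&(W[...,2]>.2); P=W[m]; a=np.array([-.495,.0696,.866]); h=P@a
    print(n,len(P),'h pct',np.percentile(h,[10,50,75,90,97]).round(4))
    top=P[abs(h-np.percentile(h,75))<.004]; e1=np.array([.99*.866,-.139*.866,.5]);e2=np.array([.139,.99,0]); uv=np.c_[top@e1,top@e2]
    c,r=cv2.minEnclosingCircle(uv.astype(np.float32)); print(c,r,'centre',(c[0]*e1+c[1]*e2+np.median(top@a)*a).round(4))
E
```

```text
t 21.25 p [ 0.539  -0.3498  0.3286] r [ 1.7993e+02 -1.1000e-01  1.7203e+02] F [ 0.   0.3 -4.5] w 0.0216 gf 60.0
wrist handle 1901 slope deg 28.6 z at x=-.06 -0.0964 x range -0.053 -0.02
wrist dark 9957 [ 0.0555 -0.0001 -0.0636] orange 649 [[0.017, -0.018, -0.057], [0.031, -0.0, -0.047], [0.037, 0.018, -0.01]]
scene handle 259 slope deg 18.5 z at x=-.06 -0.0959 x range -0.1 -0.02
scene dark 352 [ 0.0396  0.0141 -0.0421] orange 655 [[0.012, -0.0, -0.06], [0.033, 0.019, -0.035], [0.055, 0.023, -0.009]]
top dark 2 [ 0.0042  0.0082 -0.0624] orange 0 
plane 8855 [ 0.0602 -0.0002 -0.0618] [ 0.476 -0.003 -0.879] tilt 28.5
 extent [[0.0418, -0.0209, -0.0716], [0.0791, 0.0207, -0.0512]]
t 21.4 p [ 0.539  -0.3499  0.3294] r [ 1.7996e+02 -6.0000e-02  1.7186e+02] F [ 0.4  0.6 -4.4] w 0.0216 gf 60.0
dp units [2.69 8.2  0.12]
top 317 h pct [-0.0201 -0.017  -0.015  -0.0139 -0.0121]
(0.5487324595451355, 0.05695191025733948) 0.022386334836483 centre [ 0.4864 -0.0108  0.2602]
scene 393 h pct [-0.0249 -0.0156 -0.0148 -0.0142 -0.0137]
(0.550976037979126, 0.05751956254243851) 0.021985014900565147 centre [ 0.4878 -0.0104  0.2625]
```

Call:
step_arm([
  {"dp":[0.14,0.5,0],"twist":0},
  {"dp":[0.28,0.9,0],"twist":0},
  {"dp":[0.28,0.9,0],"twist":0},
  {"dp":[0.28,0.9,0],"twist":0},
  {"dp":[0.28,0.9,0],"twist":0},
  {"dp":[0.28,0.9,0],"twist":0},
  {"dp":[0.28,0.9,0],"twist":0},
  {"dp":[0.28,0.9,0],"twist":0},
  {"dp":[0.28,0.9,0],"twist":0},
  {"dp":[0.16,0.52,0.3],"twist":0},
  {"dp":[0,0,0.2],"twist":0},
  {"dp":[0,0,0],"twist":0},
])

```text
time_s: 22.6
ee_pos: [0.4841, -0.0101, 0.3091]
eef_rot: [-3.141, -0.002, 3.001]
force: [-0.4, -0.5, -4.5]
grip_width: 0.0216
grip_force: 60.0
```

```bash
python3 - <<'E'
from tilt import *
o=st(); todp([.484,-.0102,.3095],o); todp([.5088,-.0137,.2662],o)
ims=[]
for n in('wrist','scene','top'):
    im,W,H,S,V=meas(n,'d'+n[0],0); ims.append(im)
    m=((H<8)|(H>172))&(S>150)&(V>60)&(abs(W[...,0]-.49)<.06)&(abs(W[...,1]+.01)<.05)&(W[...,2]>.2)&(W[...,2]<.285);P=W[m]
    if len(P)>5: print(n,len(P),P.mean(0).round(4))
plane('d')
cv2.imwrite('pics/d.png',cv2.resize(ims[1][160:320,250:450],(750,600))[...,::-1])
E
```

```text
t 22.6 p [ 0.4841 -0.0101  0.3091] r [-1.7998e+02 -9.0000e-02  1.7196e+02] F [-0.4 -0.5 -4.5] w 0.0216 gf 60.0
dp units [ 0.   -0.   -0.01]
dp units [-0.63 -0.    1.07]
wrist 46 [ 0.4906 -0.0299  0.2639]
scene 370 [ 0.4949 -0.008   0.2629]
plane 8847 [ 0.0608  0.0005 -0.0613] [ 0.475 -0.    -0.88 ] tilt 28.4
 extent [[0.0424, -0.0203, -0.0711], [0.0802, 0.021, -0.0507]]
```

View pics/d.png

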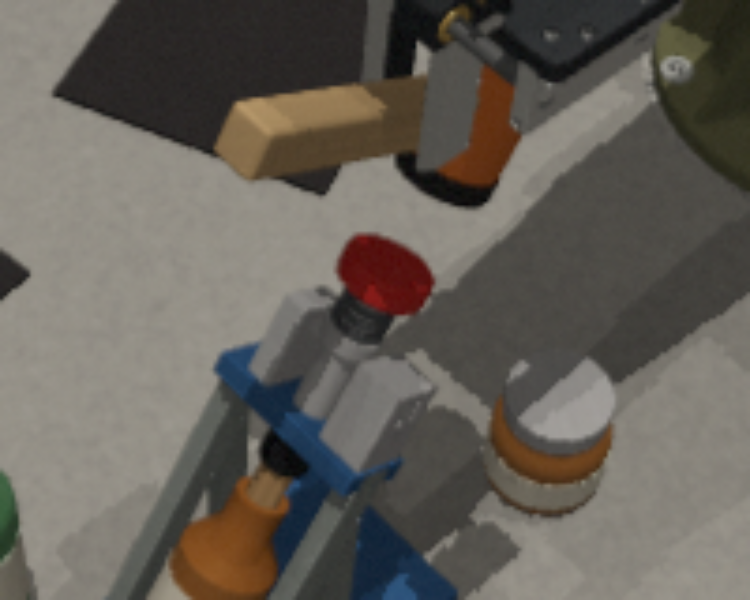

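The head is lined up above the cap: face near (450,185), cap at (385,270), and the tool is exactly on the planned standoff. Strike along the plunger.

Call:
step_arm([
  {"dp":[-0.2,0,0.346],"twist":0},
  {"dp":[-0.2,0,0.346],"twist":0},
  {"dp":[-0.2,0,0.346],"twist":0},
  {"dp":[-0.2,0,0.346],"twist":0},
  {"dp":[-0.19,0,0.33],"twist":0},
])

```text
time_s: 23.25
ee_pos: [0.5248, -0.016, 0.2419]
eef_rot: [-3.141, 0.002, 3.001]
force: [-3.3, -0.9, 58.8]
grip_width: 0.0215
grip_force: 60.0
```

```bash
cat > cap.py <<'E'
from tilt import *
import sys
t=sys.argv[1]; o=st(); a=np.array([-.495,.0696,.866])
for n in('wrist','scene'):
    im,W,H,S,V=meas(n,t+n[0],0)
    m=((H<8)|(H>172))&(S>150)&(V>50)&(abs(W[...,0]-.5)<.06)&(abs(W[...,1]+.01)<.05)&(W[...,2]>.2)&(W[...,2]<.285);P=W[m]
    if len(P)>5: print(n,len(P),P.mean(0).round(4),'h',np.percentile(P@a,[5,50,95]).round(4))
    # black stopper between bridge and bottle: dark points near axis
    h=(W-np.array([.487,-.0106,.2613]))@a; rr=np.linalg.norm((W-np.array([.487,-.0106,.2613]))-h[...,None]*a,axis=-1)
    s=(V<60)&(rr<.022)&(h<-.06)&(h>-.16); print(n,'stopper',s.sum(),np.percentile(h[s],[3,50,97]).round(4) if s.sum()>3 else '')
plane(t)
E
python3 cap.py e
```

```text
t 23.25 p [ 0.5248 -0.016   0.2419] r [-1.7999e+02  1.2000e-01  1.7196e+02] F [-3.3 -0.9 58.8] w 0.0215 gf 60.0
wrist 13 [ 0.5128 -0.0308  0.2386] h [-0.0549 -0.0491 -0.0435]
wrist stopper 0 
scene 140 [ 0.5173 -0.0071  0.2394] h [-0.0546 -0.0494 -0.0441]
scene stopper 295 [-0.1425 -0.0934 -0.0605]
plane 9537 [ 0.0612 -0.     -0.067 ] [ 0.436  0.002 -0.9  ] tilt 25.8
 extent [[0.0423, -0.0208, -0.0761], [0.0807, 0.0208, -0.0573]]
```

Call:
step_arm([
  {"dp":[0.3,0,-0.52],"twist":0},
  {"dp":[0.4,0,-0.69],"twist":0},
  {"dp":[0.3,0,-0.52],"twist":0},
  {"dp":[0,0,0],"twist":0},
])

```text
time_s: 23.75
ee_pos: [0.4846, -0.01, 0.3128]
eef_rot: [3.141, 0.005, 3.002]
force: [-0.1, -0.5, -4.7]
grip_width: 0.0218
grip_force: 60.0
```

```bash
python3 cap.py f; python3 - <<'E'
from h import *
a=np.array([-.495,.0696,.866]); c0=np.array([.487,-.0106,.2613])
for t in('scene','s5','ds','es','fs'):
    f=np.load(t+'.npz');im,W=f['im'],f['W'];hsv=cv2.cvtColor(im,cv2.COLOR_RGB2HSV);H,S,V=[hsv[...,i].astype(int) for i in range(3)]
    h=(W-c0)@a; r=np.linalg.norm((W-c0)-h[...,None]*a,axis=-1)
    bot=(H>5)&(H<22)&(S>120)&(r<.02)&(h<-.05)&(h>-.2); red=((H<8)|(H>172))&(S>150)&(V>50)&(r<.04)&(abs(h)<.06)
    dk=(V<50)&(S<120)&(r<.016)&(h<-.08)&(h>-.16)
    print(t,'amber top',np.percentile(h[bot],[95,99]).round(4),'red h',np.percentile(h[red],[5,50,95]).round(4),'dark',dk.sum(),np.percentile(h[dk],[2,50,98]).round(4) if dk.sum() else '')
    v,u=np.where(dk); print('   dark px',u.min(),u.max(),v.min(),v.max())
E
```

```text
t 23.75 p [ 0.4846 -0.01    0.3128] r [179.98   0.27 171.98] F [-0.1 -0.5 -4.7] w 0.0218 gf 60.0
wrist 50 [ 0.4894 -0.0308  0.2633] h [-0.0177 -0.0164 -0.0153]
wrist stopper 0 
scene 371 [ 0.4946 -0.0081  0.2628] h [-0.0267 -0.0157 -0.014 ]
scene stopper 195 [-0.143  -0.1315 -0.0852]
plane 9659 [ 0.0613  0.0001 -0.071 ] [ 0.434  0.002 -0.901] tilt 25.7
 extent [[0.0424, -0.0207, -0.08], [0.0807, 0.0209, -0.0613]]
scene amber top [-0.1302 -0.1259] red h [-0.0111 -0.0001  0.0016] dark 76 [-0.1214 -0.1136 -0.1062]
   dark px 320 331 275 286
s5 amber top [-0.1297 -0.1248] red h [-0.0115 -0.0002  0.0014] dark 83 [-0.12   -0.1133 -0.1059]
   dark px 320 331 275 286
ds amber top [-0.1295 -0.1252] red h [-0.0109 -0.0001  0.0016] dark 84 [-0.1207 -0.1128 -0.1064]
   dark px 319 331 274 286
es amber top [-0.1442 -0.1413] red h [-0.0391 -0.0338 -0.0286] dark 110 [-0.1422 -0.1331 -0.1291]
   dark px 314 328 282 295
fs amber top [-0.1441 -0.1414] red h [-0.0111 -0.0001  0.0015] dark 138 [-0.1416 -0.1317 -0.129 ]
   dark px 314 328 283 295
```

The cap travelled the full 28 mm to the stop (59 N), and the stopper moved 22.6 mm and stayed, so it is home. The pin is still out of the stand, and I carry the mallet back.

Call:
step_arm([
  {"dp":[0,0,-0.5],"twist":0},
  {"dp":[-0.27,-0.92,0],"twist":0},
  {"dp":[-0.27,-0.92,0],"twist":0},
  {"dp":[-0.27,-0.92,0],"twist":0},
  {"dp":[-0.27,-0.92,0],"twist":0},
  {"dp":[-0.27,-0.92,0],"twist":0},
  {"dp":[-0.27,-0.92,0],"twist":0},
  {"dp":[-0.27,-0.92,0],"twist":0},
  {"dp":[-0.27,-0.92,0],"twist":0},
  {"dp":[-0.29,-0.93,0],"twist":0},
  {"dp":[0,0,0],"twist":1},
  {"dp":[0,0,0],"twist":1},
])

```text
time_s: 25.05
ee_pos: [0.535, -0.3537, 0.3266]
eef_rot: [3.14, -0.004, 2.857]
force: [-0.5, -0.4, -3.9]
grip_width: 0.0218
grip_force: 60.0
```

Call:
step_arm([
  {"dp":[0,0,0],"twist":1},
  {"dp":[0,0,0],"twist":1},
  {"dp":[0,0,0],"twist":1},
  {"dp":[0,0,0],"twist":1},
  {"dp":[0,0,0],"twist":1},
  {"dp":[0,0,0],"twist":1},
  {"dp":[0,0,0],"twist":1},
  {"dp":[0,0,0],"twist":1},
  {"dp":[0,0,0],"twist":1},
  {"dp":[0,0,0],"twist":1},
  {"dp":[0,0,0],"twist":1},
  {"dp":[0,0,0],"twist":1},
])

```text
time_s: 26.25
ee_pos: [0.5352, -0.3525, 0.3276]
eef_rot: [-3.14, -0.003, 2.021]
force: [0.5, -0.5, -5.2]
grip_width: 0.0217
grip_force: 60.0
```

Call:
step_arm([
  {"dp":[0,0,0],"twist":1},
  {"dp":[0,0,0],"twist":1},
  {"dp":[0,0,0],"twist":1},
  {"dp":[0,0,0],"twist":1},
  {"dp":[0,0,0],"twist":1},
  {"dp":[0,0,0],"twist":1},
  {"dp":[0,0,0],"twist":1},
  {"dp":[0,0,0],"twist":1},
  {"dp":[0,0,0],"twist":1},
  {"dp":[0,0,0],"twist":1},
  {"dp":[0,0,0],"twist":1},
  {"dp":[0,0,0],"twist":1},
])

```text
time_s: 27.45
ee_pos: [0.5351, -0.3525, 0.3276]
eef_rot: [-3.138, -0.001, 1.183]
force: [0.6, -0.3, -4.8]
grip_width: 0.0218
grip_force: 60.0
```

Call:
step_arm([
  {"dp":[0,0,0],"twist":1},
  {"dp":[0,0,0.8],"twist":1},
  {"dp":[0,0,1],"twist":1},
  {"dp":[0,0,1],"twist":1},
  {"dp":[0,0,1],"twist":1},
  {"dp":[0,0,1],"twist":1},
  {"dp":[0,0,1],"twist":1},
  {"dp":[0,0,0.5],"twist":0},
  {"dp":[0,0,0],"twist":0},
])

```text
time_s: 28.35
ee_pos: [0.5327, -0.3508, 0.0728]
eef_rot: [-3.133, 0.002, 0.698]
force: [-0.9, 0.5, -3.4]
grip_width: 0.0216
grip_force: 60.0
```

```bash
python3 tilt.py g; python3 -c "
from m import *
todp([.5354,-.3521,.016],ctrl.get_obs())"
```

```text
t 28.35 p [ 0.5327 -0.3508  0.0728] r [-1.795e+02  1.200e-01  3.997e+01] F [-0.9  0.5 -3.4] w 0.0216 gf 60.0
wrist handle 1924 slope deg 25.4 z at x=-.06 -0.0942 x range -0.054 -0.02
wrist dark 10717 [ 0.0564 -0.0005 -0.0685] orange 407 [[0.019, -0.018, -0.061], [0.031, -0.001, -0.05], [0.036, 0.017, -0.013]]
scene dark 450 [ 0.0587  0.0003 -0.0713] orange 141 [[0.037, -0.021, -0.051], [0.057, -0.013, -0.03], [0.073, 0.008, -0.006]]
top handle 32 slope deg 7.6 z at x=-.06 -0.1015 x range -0.097 -0.036
top dark 180 [ 0.0675 -0.004  -0.0708] orange 6 [[0.049, -0.022, -0.066], [0.051, -0.021, -0.051], [0.053, -0.02, -0.041]]
plane 9482 [ 0.0597 -0.002  -0.0613] [ 0.431  0.011 -0.902] tilt 25.5
 extent [[0.0408, -0.0214, -0.0704], [0.0794, 0.0184, -0.0517]]
dp units [ 0.01 -0.    1.58]
```

Call:
step_arm([
  {"dp":[0,0,0.5],"twist":0},
  {"dp":[0,0,0.5],"twist":0},
  {"dp":[0,0,0.3],"twist":0},
  {"dp":[0,0,0.1],"twist":0},
  {"dp":[0,0,0],"twist":0},
])

```text
time_s: 29.0
ee_pos: [0.535, -0.3523, 0.0232]
eef_rot: [3.141, -0.0, 0.698]
force: [-0.0, -0.5, -3.8]
grip_width: 0.0218
grip_force: 60.0
```

Call:
step_arm([
  {"dp":[0,0,0.04],"twist":0},
  {"dp":[0,0,0.03],"twist":0},
  {"dp":[0,0,0],"twist":0},
])

```text
time_s: 29.3
ee_pos: [0.5349, -0.3522, 0.0204]
eef_rot: [3.141, -0.0, 0.698]
force: [-0.3, 0.4, -3.9]
grip_width: 0.0216
grip_force: 60.0
```

Call:
step_arm([
  {"dp":[0,0,0.05],"twist":0},
  {"dp":[0,0,0.03],"twist":0},
  {"dp":[0,0,0],"twist":0},
])

```text
time_s: 29.6
ee_pos: [0.5349, -0.3523, 0.0171]
eef_rot: [3.141, -0.0, 0.698]
force: [-0.7, 0.2, -1.3]
grip_width: 0.0214
grip_force: 60.0
```

Call:
step_arm([
  {"dp":[0,0,0.03],"twist":0},
  {"dp":[0,0,0],"twist":0},
])

```text
time_s: 29.8
ee_pos: [0.5349, -0.3525, 0.0166]
eef_rot: [3.141, -0.0, 0.698]
force: [-3.4, 0.2, 7.1]
grip_width: 0.0215
grip_force: 60.0
```

The edge has touched the mat. Loosen the grip and lay the head back onto its face.

Call:
step_arm([
  {"dp":[0,0,0],"twist":0},
  {"dp":[0,0,0],"twist":0},
  {"dp":[-0.12,0,0.09],"twist":0},
  {"dp":[-0.12,0,0.1],"twist":0},
  {"dp":[-0.1,0,0.11],"twist":0},
  {"dp":[-0.1,0,0.11],"twist":0},
  {"dp":[-0.09,0,0.12],"twist":0},
  {"dp":[-0.06,0,0.08],"twist":0},
  {"dp":[0,0,0],"twist":0},
], squeeze=6)

```text
time_s: 30.7
ee_pos: [0.5162, -0.3673, -0.0095]
eef_rot: [-3.141, 0.0, 0.697]
force: [0.6, -0.5, -2.9]
grip_width: 0.0221
grip_force: 6.0
```

```bash
python3 tilt.py i
```

```text
t 30.7 p [ 0.5162 -0.3673 -0.0095] r [-1.7995e+02  1.0000e-02  3.9950e+01] F [ 0.6 -0.5 -2.9] w 0.0221 gf 6.0
wrist handle 2131 slope deg -0.4 z at x=-.06 -0.0638 x range -0.084 -0.02
wrist dark 19077 [ 0.0542 -0.0003 -0.0709] orange 481 [[0.065, -0.013, -0.085], [0.069, -0.0, -0.056], [0.07, 0.012, -0.03]]
scene dark 867 [ 0.0605 -0.0025 -0.0472] orange 315 [[0.053, -0.022, -0.08], [0.068, -0.006, -0.054], [0.072, 0.017, -0.027]]
top handle 30 slope deg -65.5 z at x=-.06 -0.1468 x range -0.109 -0.092
top dark 379 [ 0.0777 -0.004  -0.0333] orange 32 [[0.048, -0.024, -0.075], [0.06, -0.021, -0.052], [0.07, -0.012, -0.028]]
plane 11069 [ 0.0464 -0.0003 -0.092 ] [ 0.008 -0.    -1.   ] tilt 0.5
 extent [[0.0273, -0.0212, -0.0934], [0.0662, 0.0207, -0.0906]]
```

Call:
step_arm([
  {"dp":[0,0,0.02],"twist":0},
  {"dp":[0,0,0],"twist":0},
], squeeze=3)

```text
time_s: 31.05
ee_pos: [0.5167, -0.3673, -0.0094]
eef_rot: [3.142, 0.0, 0.698]
force: [-1.7, -0.7, 1.0]
grip_width: 0.022
grip_force: 3.0
```

Call:
step_arm([
  {"dp":[0,0,0],"twist":0},
  {"dp":[0,0,0],"twist":0},
  {"dp":[0,0,0],"twist":0},
  {"dp":[0,0,0],"twist":0},
  {"dp":[0,0,-0.4],"twist":0},
  {"dp":[0,0,-0.8],"twist":0},
  {"dp":[0,0,-1],"twist":0},
  {"dp":[0,0,-1],"twist":0},
  {"dp":[0,0,-1],"twist":0},
  {"dp":[0,0,-1],"twist":0},
  {"dp":[0,0,0],"twist":0},
], gripper=0.2)

```text
time_s: 32.15
ee_pos: [0.5181, -0.3684, 0.2061]
eef_rot: [3.131, -0.002, 0.698]
force: [0.1, -0.2, 0.3]
grip_width: 0.0567
grip_force: 0.0
```

```bash
python3 mal.py; python3 - <<'E'
from m import *
a=np.array([-.495,.0696,.866]); c0=np.array([.487,-.0106,.2613])
f=np.load('s8.npz');im,W=f['im'],f['W'];hsv=cv2.cvtColor(im,cv2.COLOR_RGB2HSV);H,S,V=[hsv[...,i].astype(int) for i in range(3)]
h=(W-c0)@a; r=np.linalg.norm((W-c0)-h[...,None]*a,axis=-1)
dk=(V<50)&(S<120)&(r<.016)&(h<-.08)&(h>-.16);print('stopper',np.percentile(h[dk],[2,50,98]).round(4))
k=(H>20)&(H<35)&(S>150)&(V>70)&(W[...,2]>.03)&(W[...,2]<.09)&(abs(W[...,1]-.18)<.05); print('knob',np.percentile(W[k],[3,50,97],axis=0).round(3).tolist())
for l in('bottle_red','bottle_green','jar'):
    q=ctrl.cut_out('scene',l)
    if q: print(l,round(q[0]['conf'],2),np.nanmedian(W[q[0]['pixels']],0).round(3))
E
```

```text
t 32.15 p [ 0.5181 -0.3684  0.2061] r [ 1.7941e+02 -1.2000e-01  3.9970e+01] F [ 0.1 -0.2  0.3] w 0.0567 gf 0.0
wrist 2311 ((0.48397135734558105, -0.3931427001953125), (0.12903763353824615, 0.02139456383883953), 40.19670867919922) [0.0535 0.0546 0.0556]
wrist head 1948 ((0.5529116988182068, -0.33570101857185364), 0.023039909079670906) [ 0.5534 -0.3354  0.083 ]
scene 232 ((0.4681720435619354, -0.40768587589263916), (0.08183664083480835, 0.021077584475278854), 39.65447998046875) [0.0545 0.0571 0.0592]
scene head 344 ((0.555810272693634, -0.3350962698459625), 0.024553950875997543) [ 0.5562 -0.3327  0.0843]
stopper [-0.1426 -0.1317 -0.1285]
knob [[0.558, 0.17, 0.058], [0.572, 0.182, 0.072], [0.581, 0.196, 0.077]]
bottle_green 0.78 [ 0.663 -0.124  0.117]
jar 0.96 [0.391 0.039 0.069]
```

```bash
python3 -c "
from station import ctrl
print(ctrl.hand_in())"
```

```text
the job is handed in; nothing more can be done
None
```

The job is handed in at about 32 s: the pin lies in the rest's notches, one blow drove the plunger its full 28 mm and the stopper home, and the mallet stands on its head on the mat within about 2 mm of where it was. The green bottle and jar measured unmoved; the red bottle was not picked up in the last check, but it was still standing after the pin was parked and the arm did not work near it again.

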